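Hang the desk caddy on the rail and slide it to the stop

ROBOT

A 6-joint arm with a two-finger parallel gripper is mounted at the origin on the work surface. World frame = base frame: x ahead of the robot, y to its left, z up, the work surface at z = 0. Lengths are in m, angles in rad, forces in N, time in s.
With the tool pointing down it reaches from about 0.3 to 0.875 m from the base axis. Payload 4.2 kg.
Tool frame: the origin (TCP) lies at the centre of the arm's flange, where the gripper is bolted on; the fingertips stand 173 mm ahead of it and the grasp point (between the pads) lies 155 mm ahead of it; z points along the fingers, y is the line along which they close (so a half turn about z gives the same grasp; the last joint's range is limited). The gripper opens to 85 mm and grips with 20 to 120 N. Pads are 22 mm wide; open, the fingers measure 114 mm over their backs; the gripper's body (76 mm by 85 mm) begins 54 mm behind the grasp point. The pads swing forward as they close: fully open they stand 13 mm farther back than shut.
Start: joints at [-1.274, 0.32, 1.565, -0, 1.257, -0.02], TCP at [0.179, -0.546, 0.405] pointing down, gripper open.
Joint ranges: [-3.11, 3.11], [-0.84, 2.01], [0.21, 2.61], [-1.34, 4.49], [0.05, 2.63], [-2.56, 2.56]. Speed limits (rad/s): [2.57, 2.57, 3.14, 3.14, 3.14, 3.14].

INTERFACE

Orientations are given as a unit quaternion [w, x, y, z].
In Python, from rig import sensors, viewer, ticket, nets gives the robot as it stands.
- The arm moves only by the tool step_arm, never from a script. Its argument "deltas" is a list of rows, each a list of 4 numbers: the shift along the tool's x, y, z in units of 0.75 m (1.0 is 0.75 m), then the turn about the tool's z in units of 0.5 rad (1.0 is 0.5 rad). A call has 1 to 20 rows; each row is the pose to reach, as a shift and turn from the pose commanded when the call began, along the tool's axes at that moment; what a row does not reach only later rows make up. A row lasts 1/10 s, in which the tool goes at most 50 mm and 8.59 degrees, less where a joint would pass 70% of its speed; a pose out of reach is approached as far as the arm can. A call with a number of a shift or a turn outside -1 to 1 is refused whole. A call with a gripper value outside its range is refused whole. "claw" is the gripper's target within -1 to 1 (fully open at 1, half-way at 0, shut at -1), set as the call begins (left out, the last holds). The fingers move at their own pace and stop on an object; "squeeze" is the grip in N (left out, the last holds). Time passes only in rows, so rows that repeat a pose let the fingers close. It gives the time, the measured TCP pose, the force, the opening and the grip force at its end, in the units of the state.
- sensors.get_state(): the state, without advancing time (a new reading comes with each control period).
- viewer.read_camera(name): name is "scene" or "top" or "wrist"; returns a dict with "color" (420x560x3 uint8, blue, green, red), "vfov" (degrees; the focal length in pixels is half the picture's height over the tangent of half this angle, whatever the lens; pixels are square), "cx", "cy" (the principal point, pixels), "extrinsics" (4x4, takes a point from world to camera coordinates). Camera axes: x right, y down, z forward; pixel columns grow to the right and rows downward; lengths in m; the calibration is good to about 2 mm. The wrist camera is an equidistant fisheye: a pixel r from the principal point sees the ray r / f radians off the axis. A picture is of the moment at which its call begins. There is no depth.
- ticket.finish_job(): hands the job in; it is judged then, once.
Trained networks look in the newest picture that a camera, given by its name, has taken for a name from the list of things; names that differ only in an ending like _2 or _b are one class to them, and where a whole thing is asked for, a point or a joint stands for the part that bears it (a point fixed in the world has none). Each returns a list of dicts, best first, with "p" (0 to 1); they miss things now and then, are a little off and sometimes report something else, mostly with a low value. They report only what shows in the picture. A call takes as long as a camera call. They do not tell look-alikes from the thing itself.
- nets.search_frame(camera, name): "xy" ([column, row] in pixels, amid what is visible of it).
- nets.masks_of(camera, name): "region" (420x560 bool, what is visible of it) and "xy" ([column, row] in pixels, amid what is visible of it).
- nets.mark_of(camera, name): "xy" ([column, row] in pixels: a listed point, or the origin of a listed thing).
The state is a dict: "time_s": time; "joint_pos": joint angles; "qvel": joint speeds; "joint_torque": joint torques, N m; "ee_pos": TCP position; "eef_rot": TCP orientation; "force": force on the tool from outside, world axes, zero at the start; "ft_torque": the same for the moment, N m; "finger_gap": finger opening in m; "grasp_force": force on a finger pad.
Only numpy, scipy, OpenCV 4.12 (cv2) and the standard library are available. Lean on these libraries where they do the work, as an engineer would, in place of code of your own. Each camera call takes 0.05 s, during which the arm holds its last target. There are 200 camera calls.

TASK

Pick up the blue desk caddy by its white tab, hook it onto the steel rail above the green strip, then slide it along with its weight resting on the rail until its side rests against the orange stop, and let go. The rail's height has been readjusted, so feel for it: do not drop the caddy onto the rail, do not shove the orange stop out of its place, and leave the mug, bottle and book alone.

Things in the scene. Friction and masses are not known exactly. Their poses are not given: they have to be found in the camera images.
- caddy: Loose blue desk caddy, 0.3 kg, 203 mm tall, upright on the desk. Origin: centre of its underside, z up, +x roughly away from the robot. Open box 60 (x) by 90 (y) by 70 mm high centred on it; a J hook rises from its -x wall. Between the box's rim (z = 70) and the hook's tip (z = 128 mm) the +x side is open: the rail comes in through this 58 mm window, then the caddy is lowered.
- hook (a point): Middle of the underside of the hook's crown, on the caddy's axis, 150 mm above its underside: the rail sits here. Hook 30 mm wide (y); shank on the -x side and tip on the +x side leave 20 mm between them (x = -10 to +10 mm); the tip hangs down 22 mm.
- tab (a point): Grip point on the white tab on top of the hook, on the caddy's axis, 182 mm above its underside. Tab 12 mm thick (x), 40 mm wide (y), from z = 158 to 203 mm of the caddy.
- stand: Fixed wooden stand. Origin: centre of its underside on the desk, y along the rail, +x roughly away from the robot. Base 120 (x) by 450 (y) by 12 mm; uprights 18 mm square at y = -208 and +208 mm, 252 mm tall. Above the y axis runs the round steel rail, 12 mm thick, its axis 185 to 235 mm above the desk: the height differs and is not measured. It bears 25 N.
- stop: Orange stop on the stand's base under one half of the rail. Origin: centre of its underside, axes as the stand's. Upright plate 8 mm thick (y = -4 to +4 mm), 70 mm wide, 150 mm high, lower than the rail; foot 50 mm (y), 6 mm high. It slides along y if pushed with over 9 N. When the hanging caddy's side touches it, their origins are 49 mm apart along y.
- strip: Flat green strip on the stand's base under the other half of the rail, 60 mm along y, 2 mm thick, marking the loading end. Origin: centre of its underside. Strip and stop swap ends at random.
- mug: Loose white mug, 95 mm tall, 80 mm across; origin: centre of its underside. Leave alone.
- bottle: Loose white bottle, 160 mm tall, 60 mm across; origin: centre of its underside. Leave alone.
- book: Loose closed blue book lying flat, 154 x 214 x 25 mm; origin: centre of its underside. Leave alone.
Mind the look-alikes: they are no part of the job. Of the things shaped like the caddy, the blue one is meant.

How it is judged:
By the outcome, as a careful person would: the job done as asked, in the order asked, and still so for the second after the job is handed in, with the robot touching nothing.
It also fails if it takes over 64 s, if anything falls off the work surface, if the arm or the gripper's body presses on something with over 40 N, if the wrist force passes 120 N, or if a joint passes its speed limit or range.

## Working session

There is one attempt and no reset: what is moved stays moved. The work goes in short steps, Python scripts to look and compute and a tool call to move; the robot and the scene stay as the last step left them, time stands still between calls to the robot, and variables do not carry over. Pictures are saved under pics/ and viewed, at most 10 in all, crops included, and the job is handed in when it is done.

Besides the shell and the picture viewer there is one more tool, called after "Emit:" by a JSON object that holds its "op" and its "data", one argument or row to a line. step_arm: Moves the arm, as the interface text tells. Shifts and turns lie within -1 to 1; 1 stands for 0.75 m of shift or 0.5 rad of turn. Its arguments: {"type":"object","properties":{"deltas":{"type":"array","items":{"type":"array","items":{"type":"number"}}},"claw":{"type":"number"},"squeeze":{"type":"number"}},"required":["deltas"]}

```bash
mkdir -p pics; cat > h.py <<'E'
import numpy as np, cv2
from rig import sensors, viewer, ticket, nets
def cam(n):
    c=viewer.read_camera(n); c['f']=c['color'].shape[0]/2/np.tan(np.radians(c['vfov'])/2); return c
def ray(c,uv,fish=False):
    d=np.array([uv[0]-c['cx'],uv[1]-c['cy']])/c['f']
    if fish:
        t=np.linalg.norm(d); v=np.r_[d*np.sinc(t/np.pi),np.cos(t)]
    else: v=np.r_[d,1]
    E=np.array(c['extrinsics']);R=E[:3,:3]
    return -R.T@E[:3,3], R.T@v/np.linalg.norm(v)
def onz(c,uv,z,fish=False):
    o,d=ray(c,uv,fish); return o+d*(z-o[2])/d[2]
def proj(c,p):
    E=np.array(c['extrinsics']); q=E[:3,:3]@p+E[:3,3]; return q[:2]/q[2]*c['f']+[c['cx'],c['cy']]
def tri(rays):
    A=0;b=0
    for o,d in rays:
        P=np.eye(3)-np.outer(d,d);A=A+P;b=b+P@o
    return np.linalg.solve(A,b)
E
cat > a.py <<'E'
from h import *
np.set_printoptions(precision=3,suppress=True)
for n in ['scene','top']:
    c=cam(n); cv2.imwrite(f'pics/{n}0.png',c['color'])
    print(n,ray(c,(c['cx'],c['cy'])))
    for t in ['caddy','hook','tab','stand','stop','strip','mug','bottle','book']:
        for r in nets.mark_of(n,t)[:3]:
            print(t,round(r['p'],2),np.round(r['xy']),onz(c,r['xy'],{'hook':.15,'tab':.182,'stop':.012,'strip':.012}.get(t,0)))
s=sensors.get_state(); print(s['ee_pos'],s['eef_rot'],s['force'],s['time_s'])
E
python3 a.py
```

```text
scene (array([ 1.044, -0.302,  1.192]), array([-0.435,  0.233, -0.869]))
caddy 0.78 [168. 294.] [ 0.544 -0.409  0.   ]
caddy 0.66 [153. 248.] [ 0.382 -0.396  0.   ]
hook 0.95 [159. 276.] [ 0.549 -0.399  0.15 ]
hook 0.87 [140. 229.] [ 0.394 -0.395  0.15 ]
hook 0.67 [202. 243.] [ 0.516 -0.262  0.15 ]
tab 0.9 [199. 238.] [ 0.516 -0.262  0.182]
tab 0.77 [138. 220.] [ 0.386 -0.388  0.182]
tab 0.75 [151. 274.] [ 0.549 -0.411  0.182]
stand 0.84 [317. 215.] [0.528 0.114 0.   ]
stop 0.74 [286. 226.] [0.519 0.004 0.012]
stop 0.56 [336. 273.] [0.727 0.056 0.012]
strip 0.72 [350. 201.] [0.539 0.231 0.012]
bottle 0.6 [337. 273.] [0.726 0.062 0.   ]
book 0.95 [339. 136.] [0.284 0.353 0.   ]
top (array([ 0.358, -0.011,  1.447]), array([ 0.11 ,  0.003, -0.994]))
caddy 0.82 [409. 255.] [ 0.383 -0.388  0.   ]
caddy 0.67 [412. 200.] [ 0.549 -0.405  0.   ]
caddy 0.46 [276. 212.] [0.518 0.002 0.   ]
hook 0.83 [374. 207.] [ 0.509 -0.261  0.15 ]
hook 0.73 [426. 252.] [ 0.388 -0.395  0.15 ]
hook 0.58 [427. 195.] [ 0.541 -0.406  0.15 ]
tab 0.75 [427. 254.] [ 0.382 -0.387  0.182]
tab 0.61 [374. 205.] [ 0.512 -0.257  0.182]
tab 0.58 [431. 193.] [ 0.54  -0.407  0.182]
stand 0.68 [238. 205.] [0.542 0.118 0.   ]
stop 0.65 [275. 210.] [0.524 0.007 0.012]
strip 0.93 [204. 205.] [0.543 0.217 0.012]
mug 0.57 [365. 145.] [ 0.72  -0.272  0.   ]
bottle 0.84 [257. 143.] [0.731 0.057 0.   ]
book 0.7 [153. 297.] [0.273 0.372 0.   ]
[ 0.179 -0.546  0.405] [0.    0.987 0.158 0.   ] [0.074 0.484 0.206] 1.0
```

```bash
python3 -c "
import cv2
a=cv2.imread('pics/scene0.png');b=cv2.imread('pics/top0.png')
cv2.imwrite('pics/s1.png',cv2.resize(a[120:345,90:390],(800,600),interpolation=3))
cv2.imwrite('pics/t1.png',cv2.resize(b[110:320,160:440],(800,600),interpolation=3))"
```

```text
(no output)
```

View pics/s1.png

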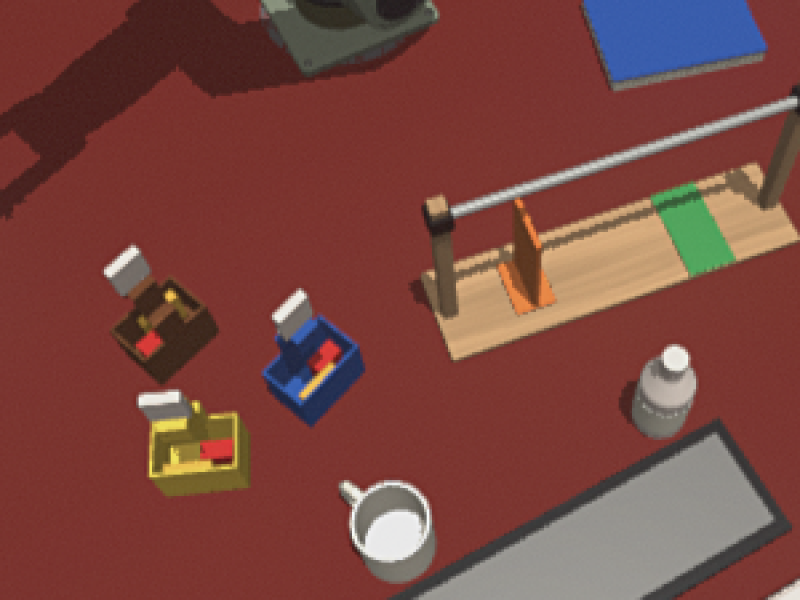

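View pics/t1.png

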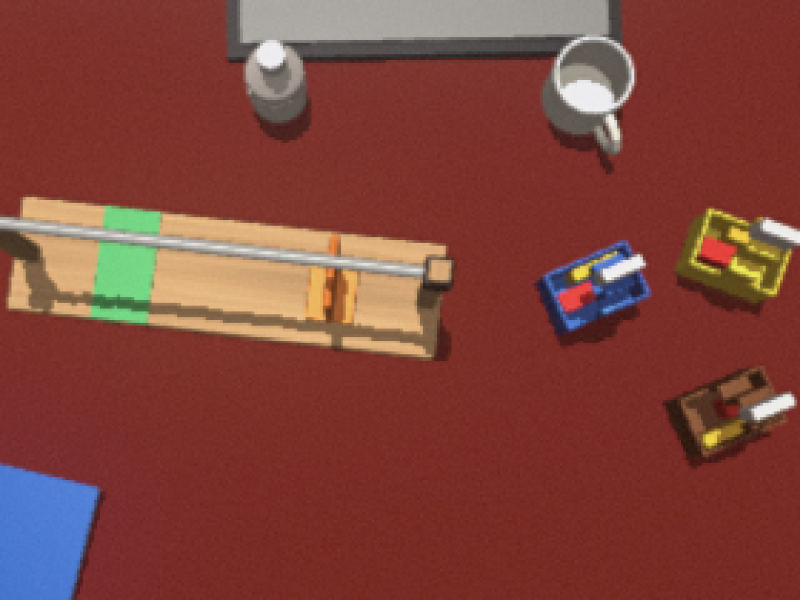

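Three caddies are in view in the scene picture: brown (~(152,242)), yellow (~(164,288)) and blue (~(206,258)). The blue one fits the description by its colour, and the enlarged crop confirms it. The strip is at the +y end of the stand and the stop at the −y end.

```bash
cat > b.py <<'E'
from h import *
np.set_printoptions(precision=4,suppress=True)
pl=[]
for n,a,b in [('scene',(260.6,199.1),(386,158.3)),('top',(160,188.1),(300,204))]:
    c=cam(n); im=c['color'].astype(float); P=[]
    for u in range(int(a[0])+6,int(b[0])-6):
        v0=a[1]+(u-a[0])*(b[1]-a[1])/(b[0]-a[0]); vs=np.arange(int(v0)-4,int(v0)+6)
        px=im[vs,u]; w=np.clip(px[:,0]-95,0,None)*(np.ptp(px,axis=1)<40)   # blue channel high only on grey rail
        if w.sum()>30: P.append((u,(w*vs).sum()/w.sum()))
    vx,vy,x0,y0=cv2.fitLine(np.array(P,np.float32),cv2.DIST_HUBER,0,.01,.01).ravel()
    res=np.array([(q[1]-y0)*vx-(q[0]-x0)*vy for q in P]); print(n,len(P),res.std(),vy/vx,(x0,y0))
    o,d1=ray(c,(x0-50*vx,y0-50*vy)); _,d2=ray(c,(x0+50*vx,y0+50*vy)); nn=np.cross(d1,d2); nn/=np.linalg.norm(nn); pl.append((nn,o))
    # blue box
    hsv=cv2.cvtColor(c['color'],cv2.COLOR_BGR2HSV); m=cv2.inRange(hsv,(100,110,40),(130,255,255)); 
    x,y=(206,255) if n=='scene' else (368,210)
    k=np.zeros_like(m); k[y-35:y+35,x-35:x+35]=255; m=cv2.morphologyEx(m&k,cv2.MORPH_CLOSE,np.ones((9,9)))
    pts=cv2.findNonZero(m); r=cv2.boxPoints(cv2.minAreaRect(pts)); print('box',[onz(c,p,.06)[:2] for p in r])
    for q in nets.masks_of(n,'tab')+nets.masks_of(n,'hook')[:0]:
        if np.hypot(q['xy'][0]-x,q['xy'][1]-y)>32: continue
        mm=q['region'].astype(np.uint8); r=cv2.boxPoints(cv2.minAreaRect(cv2.findNonZero(mm))); print('tab',q['p'],q['xy'],mm.sum(),[onz(c,p,.2)[:2] for p in r])
    for t in ['caddy','tab','hook','stop']:
        for q in nets.mark_of(n,t):print(t,round(q['p'],2),np.array(q['xy']))
d=np.cross(pl[0][0],pl[1][0]); d/=d[1]
for y in (0,.1,.2,.3):
    A=np.array([pl[0][0],pl[1][0],[0,1,0]]); print('rail',np.linalg.solve(A,[pl[0][0]@pl[0][1],pl[1][0]@pl[1][1],y]))
E
python3 b.py
```

```text
scene 114 0.04801709022759832 -0.32417864 (np.float32(336.1), np.float32(174.1342))
box [array([ 0.4853, -0.3257]), array([ 0.4437, -0.2342]), array([ 0.5431, -0.2024]), array([ 0.5805, -0.2924])]
tab 0.7 [204.4, 255.7] 1123 [array([ 0.5344, -0.331 ]), array([ 0.4981, -0.2439]), array([ 0.6071, -0.213 ]), array([ 0.6387, -0.2979])]
caddy 0.97 [209.7 261.4]
caddy 0.62 [154.9 248.8]
caddy 0.56 [168.1 293. ]
tab 0.97 [148.2 271.9]
tab 0.96 [198.4 236.6]
tab 0.88 [140.6 219.4]
hook 0.83 [136.9 226.5]
hook 0.72 [199.8 242.5]
stop 0.66 [287.4 225. ]
stop 0.49 [317.6 215.3]
top 128 0.1071587333447826 0.1161471 (np.float32(247.2), np.float32(197.45))
box [array([ 0.5216, -0.2019]), array([ 0.5595, -0.2956]), array([ 0.5033, -0.3169]), array([ 0.4657, -0.2235])]
tab 0.63 [366.5, 211.9] 718 [array([ 0.506 , -0.1833]), array([ 0.5418, -0.2717]), array([ 0.4903, -0.2912]), array([ 0.4548, -0.2031])]
caddy 0.86 [408.8 251.3]
caddy 0.84 [367.7 215. ]
caddy 0.62 [412.8 198.8]
tab 0.78 [427.4 250.9]
tab 0.69 [376.9 206. ]
tab 0.59 [428.7 190.6]
hook 0.69 [372.8 208.4]
hook 0.67 [426.3 197.2]
hook 0.61 [421.7 251.4]
hook 0.54 [254.3 143.4]
stop 0.71 [274.7 213.1]
rail [0.522  0.     0.2303]
rail [0.5358 0.1    0.2303]
rail [0.5496 0.2    0.2302]
rail [0.5635 0.3    0.2302]
```

```bash
cat > g.py <<'E'
# usage: g.py x y z yang : units along tool axes for the next call
import sys
from h import *
def go(x,y,z,ya):
    s=sensors.get_state(); q=s['eef_rot']; p=np.array(s['ee_pos'])
    from scipy.spatial.transform import Rotation as R
    M=R.from_quat([q[1],q[2],q[3],q[0]]).as_matrix()
    d=M.T@(np.array([x,y,z])-p)/.75
    t=-(ya-np.arctan2(M[1,1],M[0,1])); print('units',np.round(d,4),'turn',round(t/.5,3),'t',s['time_s'],'tilt',np.round(M[:2,2],4))
if __name__=='__main__': go(*map(float,sys.argv[1:5]))
E
python3 g.py .513 -.26 .45 .39
```

```text
units [ 0.542  -0.2242 -0.0604] turn -3.288 t 1.7 tilt [ 0.     -0.0001]
```

Emit:
{"op": "step_arm", "data": {
  "deltas": [
    [0.05,-0.02,-0.06,-0.3],
    [0.2,-0.08,-0.06,-0.8],
    [0.542,-0.224,-0.06,-1],
    [0.542,-0.224,-0.06,-1],
    [0.542,-0.224,-0.06,-1],
    [0.542,-0.224,-0.06,-1],
    [0.542,-0.224,-0.06,-1],
    [0.542,-0.224,-0.06,-1],
    [0.542,-0.224,-0.06,-1],
    [0.542,-0.224,-0.06,-1],
    [0.542,-0.224,-0.06,-1]
  ],
  "claw": 1
}}

```text
time_s: 2.8
ee_pos: [0.514, -0.2591, 0.4494]
eef_rot: [-0.0, 0.917, 0.399, -0.0]
force: [-0.6, -0.4, 0.2]
finger_gap: 0.0852
grasp_force: 0.0
```

Emit:
{"op": "step_arm", "data": {
  "deltas": [
    [0,0,0,-1],
    [0,0,0,-1],
    [0,0,0,-1],
    [0,0,0,-1]
  ]
}}

```text
time_s: 3.2
ee_pos: [0.5117, -0.2615, 0.4498]
eef_rot: [0.0, 0.791, 0.612, -0.0]
force: [0.3, 0.0, -0.7]
finger_gap: 0.0856
grasp_force: 0.0
```

Emit:
{"op": "step_arm", "data": {
  "deltas": [
    [0,0,0,-1],
    [0,0,0,-1],
    [0,0,0,-1],
    [0,0,0,-1]
  ]
}}

```text
time_s: 3.6
ee_pos: [0.5116, -0.2616, 0.4498]
eef_rot: [-0.0, 0.615, 0.789, -0.0]
force: [-0.9, -0.5, -0.3]
finger_gap: 0.0854
grasp_force: 0.0
```

Emit:
{"op": "step_arm", "data": {
  "deltas": [
    [0,0,0,-0.288],
    [0,0,0,-0.288],
    [0,0,0,-0.288]
  ]
}}

```text
time_s: 3.9
ee_pos: [0.5122, -0.2611, 0.4498]
eef_rot: [-0.0, 0.559, 0.829, -0.0]
force: [0.3, 0.1, 0.6]
finger_gap: 0.0853
grasp_force: 0.0
```

```bash
python3 g.py .513 -.26 .45 .39; cat > w.py <<'E'
from h import *
np.set_printoptions(precision=4,suppress=True)
c=cam('wrist'); cv2.imwrite('pics/w1.png',c['color']); print(ray(c,(c['cx'],c['cy']),True))
for t,z in [('tab',.182),('hook',.15),('caddy',0)]:
    for q in nets.mark_of('wrist',t): print(t,round(q['p'],2),np.array(q['xy']),onz(c,q['xy'],z,True))
E
python3 w.py
```

```text
units [ 0.0009  0.0016 -0.0002] turn -0.009 t 3.9 tilt [-0.0003 -0.0003]
(array([ 0.4793, -0.1823,  0.4191]), array([ 0.1222, -0.3025, -0.9453]))
tab 0.89 [253.8 352.4] [ 0.542  -0.4074  0.182 ]
tab 0.74 [279.  212.8] [ 0.51   -0.2616  0.182 ]
hook 0.88 [280.  204.9] [ 0.5122 -0.2652  0.15  ]
hook 0.85 [254.7 332.5] [ 0.5412 -0.4085  0.15  ]
hook 0.66 [121.1 266.1] [ 0.3849 -0.3886  0.15  ]
caddy 0.83 [279.2 166.1] [ 0.5094 -0.2622  0.    ]
caddy 0.72 [162.4 219. ] [ 0.3812 -0.3951  0.    ]
caddy 0.65 [262.4 263.4] [ 0.5406 -0.4047  0.    ]
```

View pics/w1.png

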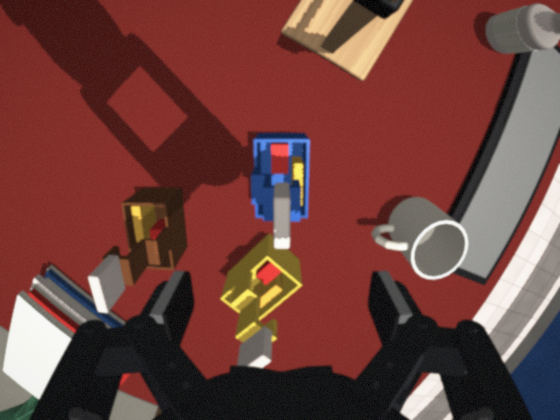

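The wrist view shows the blue caddy centred at (281,178). Its tab runs vertically from (282,183) to (282,245), midway between the fingers and square to their closing line. I'll descend and grip.

Emit:
{"op": "step_arm", "data": {
  "deltas": [
    [0,0,0.05,0],
    [0,0,0.1,0],
    [0,0,0.135,0],
    [0,0,0.148,0],
    [0,0,0.148,0]
  ]
}}

```text
time_s: 4.6
ee_pos: [0.513, -0.2601, 0.3377]
eef_rot: [-0.001, 0.557, 0.831, -0.0]
force: [0.2, 0.1, 1.0]
finger_gap: 0.0853
grasp_force: 0.0
```

Emit:
{"op": "step_arm", "data": {
  "deltas": [
    [0,0,0,0],
    [0,0,0,0],
    [0,0,0,0],
    [0,0,0,0],
    [0,0,0,0],
    [0,0,0,0],
    [0,0,0,0],
    [0,0,0,0],
    [0,0,0,0],
    [0,0,0,0]
  ],
  "claw": -1,
  "squeeze": 40
}}

```text
time_s: 5.6
ee_pos: [0.5131, -0.2602, 0.3392]
eef_rot: [0.0, 0.557, 0.831, -0.0]
force: [-1.7, 0.6, 4.9]
finger_gap: 0.0115
grasp_force: 40.8
```

Emit:
{"op": "step_arm", "data": {
  "deltas": [
    [0,0,-0.02,0],
    [0,0,-0.06,0],
    [0,0,-0.1,0],
    [0,0,-0.15,0],
    [0,0,-0.15,0],
    [0,0,-0.15,0]
  ]
}}

```text
time_s: 6.2
ee_pos: [0.513, -0.26, 0.4507]
eef_rot: [-0.0, 0.557, 0.831, 0.0]
force: [0.4, -0.6, -2.3]
finger_gap: 0.0114
grasp_force: 39.7
```

```bash
python3 g.py .38 -.22 .47 -.137;python3 g.py .37 -.05 .47 -.137;python3 g.py .4634 .2343 .47 -.137
```

```text
units [ 0.1167 -0.1437 -0.0257] turn 1.054 t 6.2 tilt [-0.0003  0.0004]
units [ 0.3314 -0.0699 -0.0256] turn 1.054 t 6.2 tilt [-0.0003  0.0004]
units [ 0.6347  0.1894 -0.0255] turn 1.054 t 6.2 tilt [-0.0003  0.0004]
```

Emit:
{"op": "step_arm", "data": {
  "deltas": [
    [0.04,-0.05,-0.01,0],
    [0.08,-0.1,-0.02,0],
    [0.117,-0.144,-0.026,0.1],
    [0.17,-0.125,-0.026,0.2],
    [0.225,-0.107,-0.026,0.3],
    [0.28,-0.088,-0.026,0.5],
    [0.331,-0.07,-0.026,0.7],
    [0.37,-0.036,-0.026,0.9],
    [0.41,-0.001,-0.026,1],
    [0.455,0.036,-0.026,1],
    [0.5,0.075,-0.026,1],
    [0.55,0.117,-0.026,1],
    [0.595,0.155,-0.026,1],
    [0.62,0.178,-0.026,1],
    [0.635,0.189,-0.026,1],
    [0.635,0.189,-0.026,1]
  ]
}}

```text
time_s: 7.8
ee_pos: [0.4632, 0.2353, 0.4685]
eef_rot: [-0.001, 0.744, 0.668, -0.002]
force: [-0.5, -1.1, -1.5]
finger_gap: 0.0114
grasp_force: 40.7
```

```bash
python3 g.py .4634 .2343 .47 -.137; cat > v.py <<'E'
import sys
from h import *
for n in ['wrist','scene']:
    c=cam(n); cv2.imwrite(f'pics/{n}{sys.argv[1]}.png',c['color']); 
    if n=='scene':
        print([proj(c,np.array(p)) for p in [(.522,0,.23),(.55,.2,.23),(.4634,.2343,.313),(.4634,.2343,.131)]])
a=cv2.imread(f'pics/wrist{sys.argv[1]}.png');b=cv2.imread(f'pics/scene{sys.argv[1]}.png')
b=cv2.resize(b[110:260,240:440],(560,420),interpolation=3)
cv2.imwrite(f'pics/both{sys.argv[1]}.png',cv2.resize(np.hstack([a,b]),(800,300),interpolation=3))
E
python3 v.py 2
```

```text
units [-0.0013  0.0004 -0.002 ] turn 0.058 t 7.8 tilt [-0.0038 -0.0018]
[array([286.48481978, 190.29702619]), array([353.87982421, 168.52834358]), array([351.30506326, 123.18979859]), array([342.82707517, 162.44768929])]
```

View pics/both2.png

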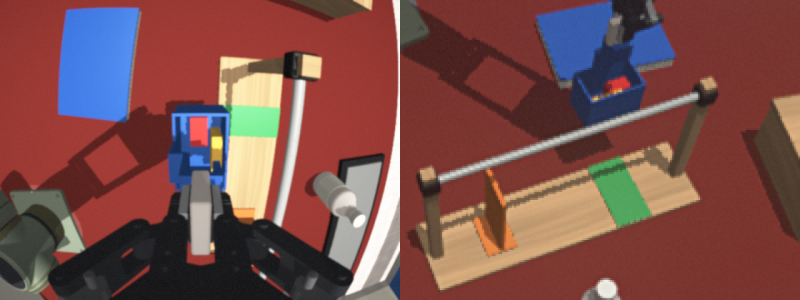

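Left half (wrist): the caddy hangs squarely in the grip at (200,150) and the rail is to its right at about x=297. Right half (scene): the caddy is behind the rail, level with the green strip. Next I'll check the rail's place with the wrist camera.

```bash
cat > r.py <<'E'
from h import *
np.set_printoptions(precision=4,suppress=True)
c=cam('wrist'); im=c['color'].astype(int); P=[]
g=(im.min(2)>105)&(np.ptp(im,axis=2)<30)
for v in range(125,300,8):
    us=[u for u in range(360,440) if g[v,u]]
    if len(us)>5 and us[-1]-us[0]<len(us)+4: u=(us[0]+us[-1])/2; P.append(onz(c,(u,v),.230,True)); print(v,us[0],us[-1],P[-1][:2])
P=np.array(P); k=np.polyfit(P[:,1],P[:,0],1); print('x=a*y+b',k,'x@.22',np.polyval(k,.22))
for t,z in [('strip',.012),('stop',.012),('tab',.313),('hook',.281),('caddy',.131)]:
    for q in nets.mark_of('wrist',t)[:2]: print(t,round(q['p'],2),np.array(q['xy']),onz(c,q['xy'],z,True))
E
python3 r.py
```

```text
125 410 425 [0.5605 0.2952]
133 410 424 [0.5599 0.2898]
141 409 423 [0.559  0.2843]
149 408 422 [0.5581 0.2788]
157 407 421 [0.5573 0.2733]
165 406 420 [0.5565 0.2677]
173 405 419 [0.5557 0.2621]
181 404 418 [0.5549 0.2564]
189 403 417 [0.5542 0.2506]
197 402 416 [0.5535 0.2448]
205 401 415 [0.5528 0.2388]
213 400 413 [0.5518 0.2328]
221 398 412 [0.5508 0.2268]
229 397 411 [0.5502 0.2205]
237 396 409 [0.5493 0.2142]
245 394 408 [0.5483 0.2077]
253 393 406 [0.5474 0.2011]
261 391 405 [0.5465 0.1943]
269 390 403 [0.5456 0.1874]
277 388 401 [0.5444 0.1803]
285 387 399 [0.5435 0.1729]
293 385 397 [0.5423 0.1654]
x=a*y+b [0.1387 0.5195] x@.22 0.5500123990167503
strip 0.89 [351.5 169.4] [0.5553 0.2165 0.012 ]
stop 0.66 [331.2 302. ] [0.5168 0.0042 0.012 ]
tab 0.9 [278.9 293.6] [0.4604 0.2333 0.313 ]
tab 0.65 [331.2 302.5] [0.4844 0.2251 0.313 ]
hook 0.77 [279.4 268.3] [0.4599 0.2287 0.281 ]
caddy 0.58 [281.5 191.4] [0.461  0.2295 0.131 ]
```

```bash
python3 g.py .5326 .2227 .47 -.138; python3 g.py .5524 .220 .47 -.138
```

```text
units [-0.0038  0.0939  0.0014] turn 0.054 t 8.2 tilt [0.0005 0.    ]
units [-0.0045  0.1205  0.0014] turn 0.054 t 8.2 tilt [0.0005 0.    ]
```

Emit:
{"op": "step_arm", "data": {
  "deltas": [
    [0,0.02,0.001,0.054],
    [-0.002,0.04,0.001,0.054],
    [-0.003,0.06,0.001,0.054],
    [-0.004,0.08,0.001,0.054],
    [-0.004,0.095,0.001,0.054],
    [-0.004,0.103,0.001,0.054],
    [-0.004,0.111,0.001,0.054],
    [-0.004,0.117,0.001,0.054],
    [-0.004,0.12,0.001,0.054],
    [-0.004,0.12,0.001,0.054],
    [-0.004,0.12,0.001,0.054]
  ]
}}

```text
time_s: 9.3
ee_pos: [0.5519, 0.2215, 0.4701]
eef_rot: [-0.0, 0.754, 0.657, -0.0]
force: [-0.5, 0.6, -2.4]
finger_gap: 0.0115
grasp_force: 40.6
```

```bash
python3 g.py .5524 .220 .43 -.138; python3 v.py 3
```

```text
units [-0.0019  0.0009  0.0534] turn 0.003 t 9.3 tilt [-0.0001 -0.    ]
[array([286.48481978, 190.29702619]), array([353.87982421, 168.52834358]), array([351.30506326, 123.18979859]), array([342.82707517, 162.44768929])]
```

View pics/both3.png

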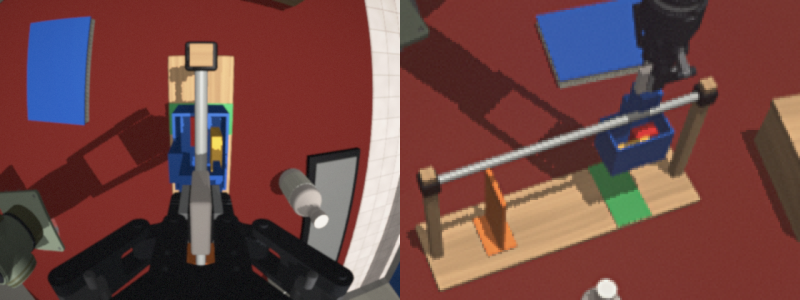

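Wrist half: the rail (x≈201) lies directly under the tab (x≈200). Scene half: the rail passes through the hook's window above the rim. I'll lower and feel for contact.

Emit:
{"op": "step_arm", "data": {
  "deltas": [
    [0,0,0.01,0],
    [0,0,0.02,0],
    [0,0,0.03,0],
    [0,0,0.04,0],
    [0,0,0.044,0],
    [0,0,0.044,0],
    [0,0,0.044,0]
  ]
}}

```text
time_s: 10.1
ee_pos: [0.5523, 0.2215, 0.4371]
eef_rot: [0.0, 0.754, 0.657, 0.0]
force: [0.6, 0.4, -1.9]
finger_gap: 0.0114
grasp_force: 40.6
```

Emit:
{"op": "step_arm", "data": {
  "deltas": [
    [0,0,0.0015,0],
    [0,0,0.003,0],
    [0,0,0.0045,0],
    [0,0,0.006,0],
    [0,0,0.006,0]
  ]
}}

```text
time_s: 10.6
ee_pos: [0.5522, 0.2214, 0.4322]
eef_rot: [-0.0, 0.754, 0.657, -0.0]
force: [0.3, -0.6, -2.7]
finger_gap: 0.0117
grasp_force: 40.6
```

Emit:
{"op": "step_arm", "data": {
  "deltas": [
    [0,0,0.001,0],
    [0,0,0.002,0],
    [0,0,0.003,0],
    [0,0,0.004,0],
    [0,0,0.004,0]
  ]
}}

```text
time_s: 11.1
ee_pos: [0.5522, 0.2214, 0.4293]
eef_rot: [-0.0, 0.754, 0.657, -0.0]
force: [0.2, 0.1, -2.9]
finger_gap: 0.0117
grasp_force: 40.6
```

Emit:
{"op": "step_arm", "data": {
  "deltas": [
    [0,0,0.0007,0],
    [0,0,0.0013,0],
    [0,0,0.002,0],
    [0,0,0.0027,0],
    [0,0,0.0027,0]
  ]
}}

```text
time_s: 11.6
ee_pos: [0.5522, 0.2214, 0.4273]
eef_rot: [-0.0, 0.754, 0.657, -0.0]
force: [0.4, -0.2, -2.2]
finger_gap: 0.0112
grasp_force: 40.6
```

Emit:
{"op": "step_arm", "data": {
  "deltas": [
    [0,0,0.0007,0],
    [0,0,0.0013,0],
    [0,0,0.0013,0],
    [0,0,0.0013,0]
  ]
}}

```text
time_s: 12.0
ee_pos: [0.5522, 0.2214, 0.4264]
eef_rot: [0.0, 0.754, 0.657, -0.0]
force: [0.4, 0.6, -1.4]
finger_gap: 0.0115
grasp_force: 40.6
```

Emit:
{"op": "step_arm", "data": {
  "deltas": [
    [0,0,0.0007,0],
    [0,0,0.0013,0],
    [0,0,0.0013,0],
    [0,0,0.0013,0]
  ]
}}

```text
time_s: 12.4
ee_pos: [0.5522, 0.2214, 0.4254]
eef_rot: [0.0, 0.754, 0.657, -0.0]
force: [0.6, 0.3, -2.6]
finger_gap: 0.012
grasp_force: 40.6
```

Emit:
{"op": "step_arm", "data": {
  "deltas": [
    [0,0,0.0007,0],
    [0,0,0.0013,0],
    [0,0,0.0013,0],
    [0,0,0.0013,0]
  ]
}}

```text
time_s: 12.8
ee_pos: [0.5522, 0.2214, 0.4245]
eef_rot: [0.0, 0.754, 0.657, -0.0]
force: [0.0, 0.3, -2.3]
finger_gap: 0.0114
grasp_force: 40.6
```

Emit:
{"op": "step_arm", "data": {
  "deltas": [
    [0,0,0.0007,0],
    [0,0,0.0013,0],
    [0,0,0.0013,0],
    [0,0,0.0013,0]
  ]
}}

```text
time_s: 13.2
ee_pos: [0.5522, 0.2214, 0.4235]
eef_rot: [0.0, 0.754, 0.657, -0.0]
force: [0.1, -0.2, -2.1]
finger_gap: 0.0114
grasp_force: 40.6
```

Emit:
{"op": "step_arm", "data": {
  "deltas": [
    [0,0,0.0007,0],
    [0,0,0.0013,0],
    [0,0,0.0013,0],
    [0,0,0.0013,0]
  ]
}}

```text
time_s: 13.6
ee_pos: [0.5522, 0.2214, 0.4228]
eef_rot: [0.0, 0.754, 0.657, 0.0]
force: [0.3, -0.5, -1.0]
finger_gap: 0.0119
grasp_force: 41.0
```

Emit:
{"op": "step_arm", "data": {
  "deltas": [
    [0,0,0.0007,0],
    [0,0,0.0013,0],
    [0,0,0.0013,0],
    [0,0,0.0013,0]
  ]
}}

```text
time_s: 14.0
ee_pos: [0.5521, 0.2213, 0.4227]
eef_rot: [0.0, 0.754, 0.657, 0.001]
force: [-2.2, -1.1, 5.0]
finger_gap: 0.0112
grasp_force: 41.8
```

Emit:
{"op": "step_arm", "data": {
  "deltas": [
    [0,0,-0.0009,0],
    [0,0,-0.0009,0],
    [0,0,-0.0009,0]
  ]
}}

```text
time_s: 14.3
ee_pos: [0.5522, 0.2214, 0.4227]
eef_rot: [0.0, 0.754, 0.657, 0.0]
force: [-0.9, -0.2, 4.1]
finger_gap: 0.0115
grasp_force: 41.6
```

```bash
cat > s.py <<'E'
from h import *
F=[]
np.set_printoptions(precision=4,suppress=True)
for i in range(4):
    c=cam('top' if i%2 else 'wrist'); F.append(sensors.get_state()['force'])
print(np.mean(F,0)); s=sensors.get_state(); print(s['ee_pos'],s['time_s'])
E
python3 s.py; python3 g.py .5311 .066 .423 -.138
```

```text
[-1.7427 -0.7447  5.5823]
[0.5522 0.2214 0.4226] 14.5
units [-0.2091  0.0004 -0.0005] turn 0.002 t 14.5 tilt [0.0005 0.0001]
```

Emit:
{"op": "step_arm", "data": {
  "deltas": [
    [0,0,-0.0007,0],
    [0,0,-0.0007,0],
    [0,0,-0.0007,0],
    [0,0,-0.0007,0]
  ]
}}

```text
time_s: 14.9
ee_pos: [0.5523, 0.2214, 0.4227]
eef_rot: [0.0, 0.754, 0.657, 0.0]
force: [-0.4, -0.2, 2.2]
finger_gap: 0.0115
grasp_force: 41.4
```

```bash
python3 s.py
```

```text
[-0.642  -0.1725  3.1114]
[0.5523 0.2214 0.4227] 15.1
```

Emit:
{"op": "step_arm", "data": {
  "deltas": [
    [-0.003,0,-0.0004,0],
    [-0.009,0,-0.0004,0],
    [-0.018,0,-0.0004,0],
    [-0.027,0,-0.0004,0],
    [-0.036,0,-0.0004,0],
    [-0.045,0,-0.0004,0],
    [-0.05,0,-0.0004,0],
    [-0.05,0,-0.0004,0]
  ]
}}

```text
time_s: 15.9
ee_pos: [0.547, 0.1833, 0.4228]
eef_rot: [0.0, 0.754, 0.657, -0.001]
force: [-1.0, -0.7, -1.4]
finger_gap: 0.0115
grasp_force: 40.8
```

```bash
python3 s.py; python3 g.py .5311 .066 .423 -.138
```

```text
[-0.1663 -0.2597 -1.5376]
[0.5471 0.1843 0.4228] 16.1
units [-1.591e-01  4.000e-04 -1.000e-04] turn 0.002 t 16.1 tilt [-0.0005 -0.0004]
```

Emit:
{"op": "step_arm", "data": {
  "deltas": [
    [0,0,0.0005,0],
    [-0.004,0,0.0008,0],
    [-0.012,0,0.0008,0],
    [-0.02,0,0.0008,0],
    [-0.03,0,0.0008,0],
    [-0.04,0,0.0008,0],
    [-0.05,0,0.0008,0],
    [-0.055,0,0.0008,0],
    [-0.055,0,0.0008,0]
  ]
}}

```text
time_s: 17.0
ee_pos: [0.5414, 0.1424, 0.4227]
eef_rot: [0.001, 0.754, 0.657, -0.0]
force: [-0.4, -1.5, 2.8]
finger_gap: 0.0115
grasp_force: 41.3
```

```bash
python3 s.py
```

```text
[-0.7683 -2.8736  3.5172]
[0.5415 0.1429 0.4227] 17.2
```

Emit:
{"op": "step_arm", "data": {
  "deltas": [
    [-0.004,0,-0.0003,0],
    [-0.012,0,-0.0003,0],
    [-0.02,0,-0.0003,0],
    [-0.03,0,-0.0003,0],
    [-0.04,0,-0.0003,0],
    [-0.05,0,-0.0003,0],
    [-0.06,0,-0.0003,0],
    [-0.065,0,-0.0003,0],
    [-0.065,0,-0.0003,0]
  ]
}}

```text
time_s: 18.1
ee_pos: [0.5347, 0.0941, 0.4227]
eef_rot: [0.001, 0.754, 0.657, -0.001]
force: [-0.6, -1.7, 3.0]
finger_gap: 0.0112
grasp_force: 41.4
```

```bash
python3 s.py; cat > p.py <<'E'
from h import *
np.set_printoptions(precision=4,suppress=True)
# stop plate top edge (z=.162) and foot by orange colour
for n in ['scene','top']:
    c=cam(n); hsv=cv2.cvtColor(c['color'],cv2.COLOR_BGR2HSV); m=cv2.inRange(hsv,(5,170,120),(18,255,255)); m[:, :240]=0; m[:,330:]=0
    pts=cv2.findNonZero(m)[:,0]; print(n,len(pts),pts.min(0),pts.max(0))
    for q in nets.mark_of(n,'stop')[:2]: print(q['p'],np.array(q['xy']),onz(c,q['xy'],.012))
    cv2.imwrite(f'pics/{n}4.png',c['color'])
a=cv2.imread('pics/scene4.png')[130:250,250:410];b=cv2.imread('pics/top4.png')[150:240,200:320]
cv2.imwrite('pics/both4.png',np.hstack([cv2.resize(a,(400,300),interpolation=2),cv2.resize(b,(400,300),interpolation=2)]))
E
python3 p.py
```

```text
[-0.1856 -2.5981  2.9951]
[0.5347 0.0946 0.4227] 18.3
scene 247 [277 195] [322 237]
0.88 [287.7 222.6] [0.5115 0.0128 0.012 ]
top 109 [269 176] [280 222]
0.62 [274.5 213. ] [0.515 0.008 0.012]
0.49 [364.  145.7] [ 0.714  -0.2664  0.012 ]
```

View pics/both4.png

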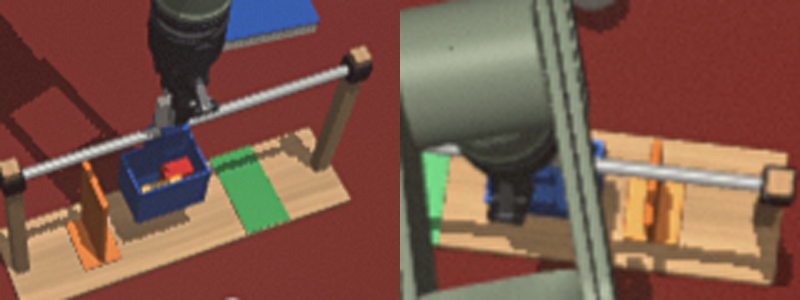

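The caddy hangs on the rail with its right weight on it, and a gap of a few centimetres to the orange stop still shows (scene half, plate at (95,215)). I'll creep in from here.

Emit:
{"op": "step_arm", "data": {
  "deltas": [
    [-0.004,0,-0.0004,0],
    [-0.01,0,-0.0004,0],
    [-0.016,0,-0.0004,0],
    [-0.022,0,-0.0004,0],
    [-0.027,0,-0.0004,0],
    [-0.031,0,-0.0004,0],
    [-0.034,0,-0.0004,0]
  ]
}}

```text
time_s: 19.2
ee_pos: [0.5312, 0.0694, 0.4228]
eef_rot: [-0.0, 0.754, 0.657, -0.0]
force: [-0.3, 0.7, 0.6]
finger_gap: 0.0114
grasp_force: 41.1
```

Emit:
{"op": "step_arm", "data": {
  "deltas": [
    [-0.001,0,0,0],
    [-0.002,0,0,0],
    [-0.003,0,0,0],
    [-0.004,0,0,0]
  ]
}}

```text
time_s: 19.6
ee_pos: [0.5309, 0.0668, 0.4228]
eef_rot: [-0.0, 0.754, 0.657, -0.0]
force: [0.8, 0.5, -2.1]
finger_gap: 0.0115
grasp_force: 40.9
```

Emit:
{"op": "step_arm", "data": {
  "deltas": [
    [-0.001,0,0,0],
    [-0.002,0,0,0],
    [-0.003,0,0,0]
  ]
}}

```text
time_s: 19.9
ee_pos: [0.5306, 0.0645, 0.4228]
eef_rot: [0.0, 0.754, 0.657, -0.0]
force: [0.8, 0.1, -1.9]
finger_gap: 0.0118
grasp_force: 40.9
```

Emit:
{"op": "step_arm", "data": {
  "deltas": [
    [0,0,0.0005,0],
    [-0.0005,0,0.0007,0],
    [-0.001,0,0.0007,0],
    [-0.002,0,0.0007,0],
    [-0.003,0,0.0007,0]
  ]
}}

```text
time_s: 20.4
ee_pos: [0.5304, 0.0625, 0.4228]
eef_rot: [0.0, 0.754, 0.657, 0.001]
force: [1.0, 1.3, 1.1]
finger_gap: 0.0114
grasp_force: 41.0
```

Emit:
{"op": "step_arm", "data": {
  "deltas": [
    [-0.0007,0,0,0],
    [-0.0013,0,0,0],
    [-0.002,0,0,0],
    [-0.0025,0,0,0]
  ]
}}

```text
time_s: 20.8
ee_pos: [0.5302, 0.0606, 0.4227]
eef_rot: [0.0, 0.754, 0.657, 0.0]
force: [1.1, 0.7, 2.1]
finger_gap: 0.011
grasp_force: 41.1
```

Emit:
{"op": "step_arm", "data": {
  "deltas": [
    [-0.0006,0,0,0],
    [-0.0012,0,0,0],
    [-0.0018,0,0,0]
  ]
}}

```text
time_s: 21.1
ee_pos: [0.5299, 0.0593, 0.4227]
eef_rot: [0.0, 0.754, 0.657, 0.0]
force: [1.0, 2.1, 3.8]
finger_gap: 0.0116
grasp_force: 41.2
```

Emit:
{"op": "step_arm", "data": {
  "deltas": [
    [-0.0006,0,0,0],
    [-0.0012,0,0,0],
    [-0.0012,0,0,0]
  ]
}}

```text
time_s: 21.4
ee_pos: [0.5298, 0.0583, 0.4227]
eef_rot: [0.0, 0.754, 0.657, 0.0]
force: [0.4, 1.3, 3.9]
finger_gap: 0.0117
grasp_force: 41.3
```

Emit:
{"op": "step_arm", "data": {
  "deltas": [
    [-0.0006,0,0,0],
    [-0.0012,0,0,0],
    [-0.0012,0,0,0]
  ]
}}

```text
time_s: 21.7
ee_pos: [0.5297, 0.0574, 0.4227]
eef_rot: [0.0, 0.754, 0.657, 0.0]
force: [0.2, 3.0, 4.8]
finger_gap: 0.0116
grasp_force: 41.4
```

Emit:
{"op": "step_arm", "data": {
  "deltas": [
    [0,0,-0.0005,0],
    [-0.0004,0,-0.0005,0],
    [-0.0008,0,-0.0005,0]
  ]
}}

```text
time_s: 22.0
ee_pos: [0.5295, 0.0568, 0.4227]
eef_rot: [0.0, 0.754, 0.657, -0.0]
force: [0.5, 2.5, 2.7]
finger_gap: 0.0117
grasp_force: 41.3
```

```bash
python3 s.py; python3 - <<'E'
import cv2
from h import *
c=cam('scene'); a=c['color'][170:245,270:350]
cv2.imwrite('pics/s5.png',cv2.resize(a,(640,600),interpolation=2))
E
```

```text
[0.8069 1.6094 1.6851]
[0.5295 0.0567 0.4227] 22.2
```

View pics/s5.png

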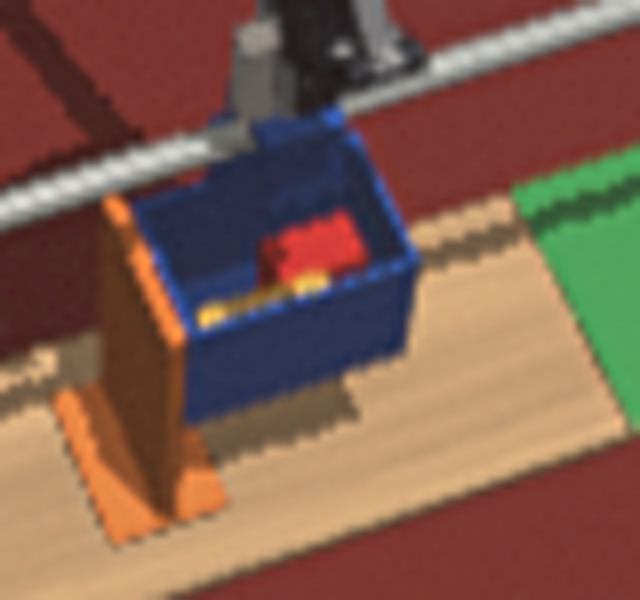

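The box's side edge (185,330) meets the plate's edge (185,345), so the remaining gap is about a millimetre or less. I'll continue in half-millimetre steps.

Emit:
{"op": "step_arm", "data": {
  "deltas": [
    [-0.0004,0,0,0],
    [-0.0008,0,0,0],
    [-0.0008,0,0,0]
  ]
}}

```text
time_s: 22.55
ee_pos: [0.5294, 0.0562, 0.4227]
eef_rot: [-0.0, 0.754, 0.657, -0.0]
force: [0.5, 2.1, 1.1]
finger_gap: 0.0118
grasp_force: 41.3
```

Emit:
{"op": "step_arm", "data": {
  "deltas": [
    [-0.0004,0,0,0],
    [-0.0008,0,0,0],
    [-0.0008,0,0,0]
  ]
}}

```text
time_s: 22.85
ee_pos: [0.5293, 0.0556, 0.4227]
eef_rot: [-0.0, 0.754, 0.657, -0.0]
force: [0.2, 0.7, 1.4]
finger_gap: 0.0116
grasp_force: 41.3
```

Emit:
{"op": "step_arm", "data": {
  "deltas": [
    [-0.0004,0,0,0],
    [-0.0008,0,0,0],
    [-0.0008,0,0,0]
  ]
}}

```text
time_s: 23.15
ee_pos: [0.5292, 0.0551, 0.4227]
eef_rot: [-0.0, 0.754, 0.657, -0.0]
force: [-0.1, 2.2, 0.6]
finger_gap: 0.0115
grasp_force: 41.2
```

Emit:
{"op": "step_arm", "data": {
  "deltas": [
    [-0.0004,0,0,0],
    [-0.0008,0,0,0],
    [-0.0008,0,0,0]
  ]
}}

```text
time_s: 23.45
ee_pos: [0.5292, 0.0546, 0.4227]
eef_rot: [-0.0, 0.754, 0.657, 0.0]
force: [-0.6, 2.3, 0.6]
finger_gap: 0.0115
grasp_force: 41.0
```

```bash
python3 s.py
```

```text
[-0.2144  2.5482  0.0885]
[0.5292 0.0545 0.4228] 23.65
```

Emit:
{"op": "step_arm", "data": {
  "deltas": [
    [-0.0004,0,0.0002,0],
    [-0.0008,0,0.0002,0],
    [-0.0008,0,0.0002,0]
  ]
}}

```text
time_s: 23.95
ee_pos: [0.5291, 0.0539, 0.4227]
eef_rot: [-0.0, 0.754, 0.657, 0.0]
force: [-0.6, 3.2, 0.7]
finger_gap: 0.0114
grasp_force: 41.0
```

```bash
python3 s.py
```

```text
[-0.1719  3.6103  0.5851]
[0.5291 0.0539 0.4227] 24.15
```

Emit:
{"op": "step_arm", "data": {
  "deltas": [
    [-0.0004,0,0,0],
    [-0.0008,0,0,0],
    [-0.0008,0,0,0]
  ]
}}

```text
time_s: 24.45
ee_pos: [0.5291, 0.0534, 0.4228]
eef_rot: [-0.0, 0.754, 0.657, 0.0]
force: [0.3, 5.1, 0.7]
finger_gap: 0.0116
grasp_force: 41.1
```

```bash
python3 s.py; python3 - <<'E'
from h import *
c=cam('scene'); a=cv2.imread('pics/scene4.png').astype(int); b=c['color'].astype(int)
cv2.imwrite('pics/s6.png',np.hstack([cv2.resize(np.uint8(x[170:245,270:345]),(400,400),interpolation=2) for x in (a,b)]))
E
```

```text
[0.1306 5.0508 1.3534]
[0.5291 0.0534 0.4228] 24.65
```

View pics/s6.png

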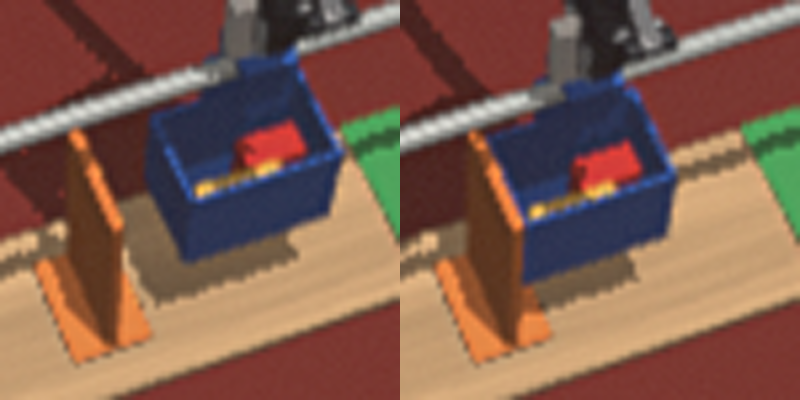

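The stop hasn't moved (plate at the same pixels before and after) and the box's side lies against it with about 3–5 N. I'll release.

Emit:
{"op": "step_arm", "data": {
  "deltas": [
    [0,0,0,0],
    [0,0,0,0],
    [0,0,0,0],
    [0,0,0,0],
    [0,0,0,0],
    [0,0,0,0],
    [0,0,0,0],
    [0,0,0,0]
  ],
  "claw": 0
}}

```text
time_s: 25.5
ee_pos: [0.5291, 0.0533, 0.4227]
eef_rot: [0.0, 0.754, 0.657, -0.0]
force: [0.2, 1.2, 0.1]
finger_gap: 0.0429
grasp_force: 0.0
```

Emit:
{"op": "step_arm", "data": {
  "deltas": [
    [0,0,-0.01,0],
    [0,0,-0.03,0],
    [0,0,-0.06,0],
    [0,0,-0.1,0],
    [0,0,-0.14,0],
    [0,0,-0.16,0],
    [0,0,-0.16,0]
  ]
}}

```text
time_s: 26.2
ee_pos: [0.5289, 0.0533, 0.5458]
eef_rot: [0.002, 0.754, 0.657, 0.002]
force: [0.4, -0.2, 0.3]
finger_gap: 0.0425
grasp_force: 0.0
```

```bash
python3 s.py; python3 - <<'E'
from h import *
c=cam('scene'); d=cam('wrist')
cv2.imwrite('pics/s7.png',np.hstack([cv2.resize(c['color'][140:260,230:390],(560,420),interpolation=2),d['color']])[:,:])
a=cv2.imread('pics/s7.png'); cv2.imwrite('pics/s7.png',cv2.resize(a,(800,300),interpolation=3))
cv2.imwrite('pics/s8.png',np.hstack([cv2.resize(c['color'][165:245,265:345],(400,400),interpolation=2),cv2.resize(d['color'][80:280,180:380],(400,400),interpolation=2)]))
E
```

```text
[-0.2737 -0.166   0.0065]
[0.5289 0.0533 0.5414] 26.4
```

View pics/s8.png

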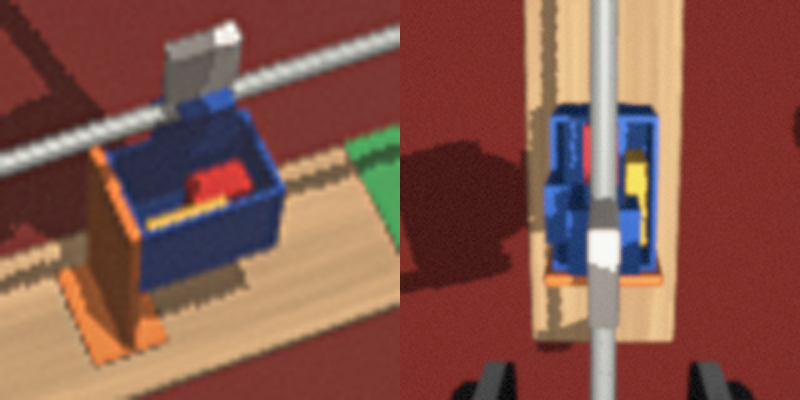

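The caddy hangs by its hook on the rail with its side against the orange plate (left (140,240), right (603,272)), and the gripper is clear. I'll let it settle and hand in.

Emit:
{"op": "step_arm", "data": {
  "deltas": [
    [0,0,0,0],
    [0,0,0,0],
    [0,0,0,0],
    [0,0,0,0],
    [0,0,0,0],
    [0,0,0,0],
    [0,0,0,0],
    [0,0,0,0],
    [0,0,0,0],
    [0,0,0,0]
  ]
}}

```text
time_s: 27.5
ee_pos: [0.529, 0.0533, 0.5427]
eef_rot: [0.0, 0.754, 0.657, -0.0]
force: [-1.1, 0.8, 0.0]
finger_gap: 0.0428
grasp_force: 0.0
```

```bash
python3 -c "
from rig import ticket
print(ticket.finish_job())"
```

```text
the job is handed in; nothing more can be done
None
```

The blue caddy hangs from the rail with its side against the orange stop, which did not move; I let go and handed the job in at 27.5 s, but no verdict came back.

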